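# Stack candle cartons in running bond on the counter stand

## Task

Take the roll of packing tape off the stock stand and lay it flat in the stationery tray, then push one full-length carton square and flush into the corner between the stand's back rail and end rail. Go on from it to a lower course of three full cartons, end to end with the joints closed and all flush against the back rail, and lay the second course on top in running bond: the half-length carton at the end-rail end and, next to it, every full carton that is left, each centred over a joint of the lower course and close up to its neighbour. All cartons end lying flat and in line; leave the flask, the parcel and the stapler where they stand.

Things in the scene. Friction and masses are not known exactly. Their poses are not given: they have to be found in the camera images.
- stand: fixed wooden stock stand on the counter: a thin plywood base 120 mm deep (x) by 380 mm long (y), its top 10 mm above the counter, with a back rail along its whole +x (far) side and an end rail along its +y (left) end; both rails rise 30 mm above the base top and are 16 mm thick. The front (-x) and the right end (-y) are open. Origin: centre of the base's underside
- stand_corner (a point): the inside corner of the stand where back rail, end rail and base top meet, on the base top; axes as the stand's: +x points into the back rail, +y into the end rail, so the cartons lie at negative x and negative y of it
- low1 (a point): where the centre of the first lower-course carton belongs, flush to both rails; in stand_corner's axes (mm) it is at -30, -60, 22.5; axes as the stand's, carton length along y
- low2 (a point): the same for the second lower-course carton, with 1 mm of joint; in stand_corner's axes (mm) it is at -30, -181, 22.5
- low3 (a point): the same for the third lower-course carton; in stand_corner's axes (mm) it is at -30, -302, 22.5
- up_half (a point): where the centre of the half carton belongs, in the second course above the end-rail half of the first carton; in stand_corner's axes (mm) it is at -30, -30, 67.5
- up1 (a point): where the centre of the first full carton of the second course belongs, over the joint of the first and second lower cartons; in stand_corner's axes (mm) it is at -30, -121, 67.5
- up2 (a point): the same over the joint of the second and third lower cartons (used when five full cartons are there); in stand_corner's axes (mm) it is at -30, -242, 67.5
- carton1: full-length candle carton, cardboard with a pale tape strip, a box 120 mm long (its y axis) x 60 mm wide (x) x 45 mm high (z), 0.2 to 0.33 kg; origin at the centre of the box; either way up and either way round will do. One of four or five identical ones (one may be absent), lying flat on the counter at the start
- carton2: full-length candle carton, cardboard with a pale tape strip, a box 120 mm long (its y axis) x 60 mm wide (x) x 45 mm high (z), 0.2 to 0.33 kg; origin at the centre of the box; either way up and either way round will do. One of four or five identical ones (one may be absent), lying flat on the counter at the start
- carton3: full-length candle carton, cardboard with a pale tape strip, a box 120 mm long (its y axis) x 60 mm wide (x) x 45 mm high (z), 0.2 to 0.33 kg; origin at the centre of the box; either way up and either way round will do. One of four or five identical ones (one may be absent), lying flat on the counter at the start
- carton4: full-length candle carton, cardboard with a pale tape strip, a box 120 mm long (its y axis) x 60 mm wide (x) x 45 mm high (z), 0.2 to 0.33 kg; origin at the centre of the box; either way up and either way round will do. One of four or five identical ones (one may be absent), lying flat on the counter at the start
- carton5: full-length candle carton, cardboard with a pale tape strip, a box 120 mm long (its y axis) x 60 mm wide (x) x 45 mm high (z), 0.2 to 0.33 kg; origin at the centre of the box; either way up and either way round will do. One of four or five identical ones (one may be absent), lying flat on the counter at the start
- half_carton: half-length carton of the same make, 60 mm long (y) x 60 mm wide (x) x 45 mm high (z), 0.1 to 0.16 kg, always present; origin at the centre of the box; it may be turned by quarter turns
- tape_roll: part-used roll of brown packing tape lying flat, a ring 96 mm across outside, 76 mm across inside (so the wall is 10 mm thick), 48 mm high, 0.12 kg; origin at the centre of its underside, z along its axis. It starts on the stand's base, in the way of the lower course
- tray: fixed open stationery tray of grey plastic, 150 x 150 mm outside, walls 5 mm thick and 22 mm high above the counter, floor 5 mm thick; on the counter beside the stand, at its left or its right; origin: centre of its underside
- tray_in (a point): centre of the tray's inner floor, 5 mm above the counter
- flask: bystander: steel vacuum flask, 74 mm across, 235 mm tall, beyond the stand; origin at the centre of its underside
- parcel: bystander: parcel in yellow paper tied with string, 90 (x) x 150 (y) x 55 mm high, beyond the stand; origin at the centre of its underside
- stapler: bystander: desk stapler, 135 mm long (y), 35 mm wide, 50 mm high, beyond the stand; origin at the centre of its underside
Things that resemble listed ones, but are neither listed nor needed, are in the scene too. What is shaped like the carton2 but blue is not meant. Leave any purple look-alike of the carton3 alone.

How it is judged:
On the way, in this order (a step that is already met when the one before it is completed fails the run):
1. the tape roll has been cleared off the stand and lies flat in the stationery tray (x of tape_roll in the frame of tray_in between -0.035 and 0.035 m and y of tape_roll in the frame of tray_in between -0.035 and 0.035 m and z of tape_roll in the frame of tray_in below 0.01 m and angle between tape_roll's own z axis and vertical below 0.1 rad), for 0.2 s.
2. a full carton lies square and flush in the corner of the stand's rails (((distance between carton1 and low1 below 0.006 m and angle between the y axis of carton1 and the y axis of stand, either way round below 0.05 rad and angle between the z axis of carton1 and the z axis of stand, either way round below 0.05 rad) or (distance between carton2 and low1 below 0.006 m and angle between the y axis of carton2 and the y axis of stand, either way round below 0.05 rad and angle between the z axis of carton2 and the z axis of stand, either way round below 0.05 rad) or (distance between carton3 and low1 below 0.006 m and angle between the y axis of carton3 and the y axis of stand, either way round below 0.05 rad and angle between the z axis of carton3 and the z axis of stand, either way round below 0.05 rad) or (distance between carton4 and low1 below 0.006 m and angle between the y axis of carton4 and the y axis of stand, either way round below 0.05 rad and angle between the z axis of carton4 and the z axis of stand, either way round below 0.05 rad) or (distance between carton5 and low1 below 0.006 m and angle between the y axis of carton5 and the y axis of stand, either way round below 0.05 rad and angle between the z axis of carton5 and the z axis of stand, either way round below 0.05 rad))), for 0.2 s.
At the end, for the whole second after the job is handed in: Tape roll flat in the tray; three full cartons in the lower course, the first within 6 mm of its place, the next within 8 and 12 mm; half carton and remaining full cartons within 10 mm (the last 12) of their places above; all within 5 mm of plumb, flat, square to 3 degrees, at rest (all of step 1 and distance between any of carton1, carton2, carton3, carton4, carton5 and low1 below 0.006 m and distance between any of carton1, carton2, carton3, carton4, carton5 and low2 below 0.008 m and distance between any of carton1, carton2, carton3, carton4, carton5 and low3 below 0.012 m and distance between half_carton and up_half below 0.01 m and (angle between the x axis of half_carton and the y axis of stand, either way round below 0.05 rad or angle between the y axis of half_carton and the y axis of stand, either way round below 0.05 rad) and (distance between carton1 and low1 below 0.006 m or distance between carton1 and low2 below 0.008 m or distance between carton1 and low3 below 0.012 m or distance between carton1 and up1 below 0.01 m or distance between carton1 and up2 below 0.012 m) and (distance between carton2 and low1 below 0.006 m or distance between carton2 and low2 below 0.008 m or distance between carton2 and low3 below 0.012 m or distance between carton2 and up1 below 0.01 m or distance between carton2 and up2 below 0.012 m) and (distance between carton3 and low1 below 0.006 m or distance between carton3 and low2 below 0.008 m or distance between carton3 and low3 below 0.012 m or distance between carton3 and up1 below 0.01 m or distance between carton3 and up2 below 0.012 m) and (distance between carton4 and low1 below 0.006 m or distance between carton4 and low2 below 0.008 m or distance between carton4 and low3 below 0.012 m or distance between carton4 and up1 below 0.01 m or distance between carton4 and up2 below 0.012 m) and (distance between carton5 and low1 below 0.006 m or distance between carton5 and low2 below 0.008 m or distance between carton5 and low3 below 0.012 m or distance between carton5 and up1 below 0.01 m or distance between carton5 and up2 below 0.012 m) and (not (distance between any of carton1, carton2, carton3, carton4, carton5 and up2 below 0.012 m) or distance between any of carton1, carton2, carton3, carton4, carton5 and up1 below 0.01 m) and angle between the z axis of each of carton1, carton2, carton3, carton4, carton5, half_carton and the z axis of stand, either way round below 0.05 rad and x of carton1 in the frame of low1 between -0.005 and 0.006 m and x of carton2 in the frame of low1 between -0.005 and 0.006 m and x of carton3 in the frame of low1 between -0.005 and 0.006 m and x of carton4 in the frame of low1 between -0.005 and 0.006 m and x of carton5 in the frame of low1 between -0.005 and 0.006 m and x of half_carton in the frame of low1 between -0.005 and 0.006 m and angle between the y axis of each of carton1, carton2, carton3, carton4, carton5 and the y axis of stand, either way round below 0.05 rad and linear speed of each of carton1, carton2, carton3, carton4, carton5, half_carton, tape_roll below 0.02 m/s); the robot touches nothing.
It fails at once if the flask is knocked out of its place (more than 30 mm) or tipped (distance of flask from where it was at the start of the episode above 0.03 m or angle between flask's own z axis and vertical above 0.3 rad).
It fails at once if the parcel is knocked out of its place (more than 30 mm) or tipped (distance of parcel from where it was at the start of the episode above 0.03 m or angle between parcel's own z axis and vertical above 0.3 rad).
It fails at once if the stapler is knocked out of its place (more than 30 mm) or tipped (distance of stapler from where it was at the start of the episode above 0.03 m or angle between stapler's own z axis and vertical above 0.3 rad).
Of carton1, carton2, carton3, carton4, carton5 only 4 to 5 are there at a start; the rules pass over those that are not, and their reading is None.
At some moment in a run one of tape_roll, half_carton may be knocked a few centimetres aside while the robot is not near it.
Once in a run the grip may slacken for a moment while it holds something.
It also fails if it takes over 210 s, if anything falls off the work surface, if the arm or the gripper's body presses on something with over 40 N, if the wrist force passes 120 N, or if a joint passes its speed limit or range.

## Robot

A 6-joint arm with a two-finger parallel gripper is mounted at the origin on the work surface. World frame = base frame: x ahead of the robot, y to its left, z up, the work surface at z = 0. Lengths are in m, angles in rad, forces in N, time in s.
With the tool pointing down it reaches from about 0.3 to 0.775 m from the base axis. Payload 14.6 kg.
Tool frame: the origin (TCP) lies at the centre of the arm's flange, where the gripper is bolted on; the fingertips stand 199 mm ahead of it and the grasp point (between the pads) lies 180 mm ahead of it; z points along the fingers, y is the line along which they close (so a half turn about z gives the same grasp; the last joint's range is limited). The gripper opens to 94 mm and grips with 3 to 60 N. Pads are 16 mm wide; open, the fingers measure 119 mm over their backs; the gripper's body (75 mm by 177 mm) begins 78 mm behind the grasp point.
Start: joints at [-1.303, 0.3, 1.521, -0, 1.321, -0.067], TCP at [0.181, -0.519, 0.405] pointing down, gripper open.
Joint ranges: [-3.03, 3.03], [-0.79, 2.21], [0.23, 2.52], [-1.04, 4.18], [0, 3.07], [-2.55, 2.55]. Speed limits (rad/s): [2.22, 2.22, 2.57, 3.14, 3.14, 3.14].

## Interface

Orientations are given as [roll, pitch, yaw] about the fixed x, y, z axes, in that order (R = Rz(yaw) Ry(pitch) Rx(roll)).
In Python, from station import ctrl gives the robot as it stands. The module is installed in compiled form; this text tells all that it offers.
- The arm moves only by the tool servo_tool, never from a script. Its argument "motion" is a list of rows, each a list of 5 numbers: the closure, from 0 (fully open) to 1 (shut), then the shift along the world's x, y, z in cm, then the turn about the world's z in degrees. A call has 1 to 20 rows; each row is the pose to reach, as a shift and turn from the pose commanded when the call began; what a row does not reach only later rows make up. A row lasts 1/8 s, in which the tool goes at most 62.5 mm and 10.7 degrees, less where a joint would pass 70% of its speed; a pose out of reach is approached as far as the arm can. A call with a gripper value outside its range is refused whole. The fingers move at their own pace and stop on an object; "squeeze" is the grip in N (left out, the last holds). Time passes only in rows, so rows that repeat a pose let the fingers close. It gives the time, the measured TCP pose, the force, the opening and the grip force at its end, in the units of the state.
- ctrl.get_obs(): the state, without advancing time (a new reading comes with each control period).
- ctrl.camera(name): name is "scene" or "top"; returns a dict with "image" (400x640x3 uint8, red, green, blue), "fx", "fy", "cx", "cy" (pixels), "camera_from_world" (4x4, takes a point from world to camera coordinates). Camera axes: x right, y up, looking along -z (the intrinsics and any distortion apply to the point x, -y, -z); pixel columns grow to the right and rows downward; lengths in m; the calibration is good to about 2 mm. A picture is of the moment at which its call begins. There is no depth.
- ctrl.hand_in(): hands the job in; it is judged then, once.
The state is a dict: "time_s": time; "qpos": joint angles; "joint_vel": joint speeds; "tau": joint torques, N m; "ee_pos": TCP position; "eef_rot": TCP orientation; "force": force on the tool from outside, world axes, zero at the start; "moment": the same for the moment, N m; "grip_width": finger opening in m; "grip_force": force on a finger pad.
Only numpy, scipy, OpenCV 4.12 (cv2) and the standard library are available. Lean on these libraries where they do the work, as an engineer would, in place of code of your own. Each camera call takes 0.05 s, during which the arm holds its last target. There are 200 camera calls.

## Working session

There is one attempt and no reset: what is moved stays moved. The work goes in short steps, Python scripts to look and compute and a tool call to move; the robot and the scene stay as the last step left them, time stands still between calls to the robot, and variables do not carry over. Pictures are saved under pics/ and viewed, at most 14 in all, crops included, and the job is handed in when it is done.

Besides the shell and the picture viewer there is one more tool, called after "Emit:" as name([rows], argument=value, ...), one row to a line, values as JSON. servo_tool: Moves the arm, as the interface text tells. Its arguments: {"type":"object","properties":{"motion":{"type":"array","items":{"type":"array","items":{"type":"number"}}},"squeeze":{"type":"number"}},"required":["motion"]}

```bash
mkdir -p pics
cat > h.py <<'E'
import numpy as np, cv2
from station import ctrl
def shot(n,save=None):
    c=ctrl.camera(n)
    if save: cv2.imwrite('pics/'+save+'.png',c['image'][:,:,::-1])
    return c
def ray(c,u,v):
    M=np.linalg.inv(c['camera_from_world']); d=np.array([(u-c['cx'])/c['fx'],-(v-c['cy'])/c['fy'],-1])
    return M[:3,3],M[:3,:3]@d
def onz(c,u,v,z):
    o,d=ray(c,u,v); return o+d*(z-o[2])/d[2]
def proj(c,p):
    q=c['camera_from_world']@np.append(p,1); return c['cx']+c['fx']*q[0]/-q[2], c['cy']-c['fy']*q[1]/-q[2]
E
python3 - <<'E'
from h import *
for n in('top','scene'):
    c=shot(n,n+'0'); print({k:v for k,v in c.items() if k not in('image',)})
print(ctrl.get_obs())
E
```

```text
{'fx': 475.537370250153, 'fy': 475.537370250153, 'cx': 319.31770331351174, 'cy': 197.84146092558606, 'camera_from_world': array([[-0.01515125, -0.99980921, -0.01232814,  0.01558324],
       [ 0.99172936, -0.0165981 ,  0.12726892, -0.55617172],
       [-0.12744926, -0.0102979 ,  0.99179163, -1.25738472],
       [ 0.        ,  0.        ,  0.        ,  1.        ]])}
{'fx': 443.58603142217083, 'fy': 443.58603142217083, 'cx': 315.3955201581128, 'cy': 201.00673773340841, 'camera_from_world': array([[-0.54379659,  0.8391813 ,  0.00774673,  0.31416327],
       [-0.63945739, -0.42031655,  0.64376102,  0.29322602],
       [ 0.54348829,  0.34512134,  0.76518739, -1.71101456],
       [ 0.        ,  0.        ,  0.        ,  1.        ]])}
{'time_s': 0.1, 'qpos': array([-1.30258616e+00,  3.00403842e-01,  1.52150050e+00, -2.29166772e-05,
        1.32067060e+00, -6.66040267e-02]), 'joint_vel': array([ 1.49468370e-03, -3.22693661e-03, -2.18391118e-03, -7.36044689e-04,
       -5.93951344e-05,  1.03021995e-03]), 'tau': array([ 8.89048224e-04, -5.32644868e+01, -3.53287804e+01,  7.09376461e-02,
        2.35220493e-02, -9.63606044e-05]), 'ee_pos': array([ 0.18071349, -0.51943719,  0.4041572 ]), 'eef_rot': array([-3.14061106e+00, -4.32276178e-05,  3.34819860e-01]), 'force': array([-0.44981241, -0.27779398,  0.23045681]), 'moment': array([ 0.03394185,  0.01697692, -0.00847136]), 'grip_force': 0.0, 'grip_width': 0.09410822360264096}
```

View pics/top0.png

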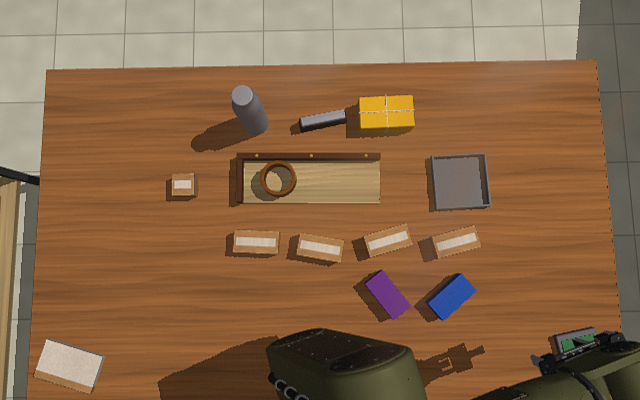

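View pics/scene0.png

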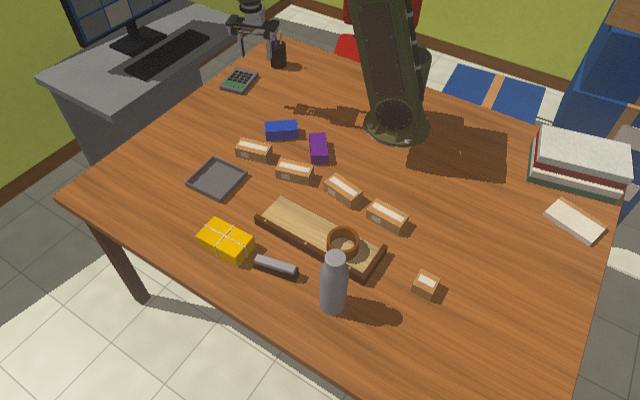

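The top view shows the stand at (238–380, 153–205) with the roll at (278,178), and the tray at (460,181). There are four full cartons at (256,242), (320,248), (388,240) and (456,242), and the half carton at (183,185). The blue and purple decoys are at (452,296) and (387,294). The flask, stapler and parcel stand behind the stand.

```bash
cat >> h.py <<'E'
def strips(c,z,roi=(0,640,130,270)):
    im=c['image']; hsv=cv2.cvtColor(im,cv2.COLOR_RGB2HSV); h,s,v=[hsv[:,:,i].astype(int) for i in range(3)]
    m=((s<75)&(v>175)).astype(np.uint8); x0,x1,y0,y1=roi; k=np.zeros_like(m);k[y0:y1,x0:x1]=m[y0:y1,x0:x1]
    out=[]
    for ct in cv2.findContours(k,cv2.RETR_EXTERNAL,cv2.CHAIN_APPROX_NONE)[0]:
        if cv2.contourArea(ct)<60: continue
        P=np.array([onz(c,*q,z)[:2] for q in ct[:,0].astype(float)],np.float32)*1000
        (cx,cy),(w,hh),a=cv2.minAreaRect(P)
        if w>hh: w,hh,a=hh,w,a-90   # long axis angle vs y
        mu=cv2.moments(ct); cc=onz(c,mu['m10']/mu['m00'],mu['m01']/mu['m00'],z)*1000
        out.append((cc[:2].round(1),(round(cx,1),round(cy,1)),round(w,1),round(hh,1),round(a,1)))
    return out
E
python3 - <<'E'
from h import *
c=shot('top')
for s in strips(c,.045): print(s)
im=c['image']
cr=cv2.resize(im[140:215,160:500],None,fx=2.35,fy=2.35,interpolation=cv2.INTER_CUBIC)
cr2=cv2.resize(im[215:270,160:500],None,fx=2.35,fy=2.35,interpolation=cv2.INTER_CUBIC)
cv2.imwrite('pics/crop1.png',np.vstack([cr,cr2])[:,:,::-1])
hsv=cv2.cvtColor(im,cv2.COLOR_RGB2HSV)
for u,v in[(340,185),(310,157),(240,180),(278,162),(278,195),(256,233),(280,242),(256,252),(470,185),(320,215)]: print((u,v),hsv[v,u])
# rough points
for n,u,v,z in[('corner',243,160,.01),('baseR back',380,160,.01),('baseR front',380,204,.01),('base L front',243,204,.01),('roll top',278,177,.058),('tray c',460,182,.01)]: print(n,(onz(c,u,v,z)*1000).round(1))
E
```

```text
(array([423.2,   7.5]), (423.2, 7.5), 21.2, 105.5, -10.9)
(array([441. , 179.1]), (440.9, 179.0), 21.1, 105.3, -3.5)
(array([ 432.5, -355.5]), (432.5, -355.3), 21.7, 105.1, 14.6)
(array([ 439. , -173.8]), (439.0, -173.7), 21.9, 105.0, 15.9)
(array([513.8, 814.2]), (515.4, 814.2), 14.9, 133.0, 89.9)
(array([600.2, 379. ]), (599.3, 379.4), 22.0, 44.2, -1.0)
(array([694. , 816.4]), (694.3, 828.4), 98.5, 112.3, -0.1)
(340, 185) [ 18 113 170]
(310, 157) [ 13 167  90]
(240, 180) [ 12 174  85]
(278, 162) [ 14 189 124]
(278, 195) [ 14 184  68]
(256, 233) [ 15 134 168]
(280, 242) [ 13 160 159]
(256, 252) [ 15 133 192]
(470, 185) [ 11  39 125]
(320, 215) [ 14 158 155]
corner [670.3 219.6  10. ]
baseR back [ 663.5 -164.4   10. ]
baseR front [ 539.7 -160.5   10. ]
base L front [546. 219.  10.]
roll top [611.8 116.8  58. ]
tray c [ 597.4 -384.1   10. ]
```

View pics/crop1.png

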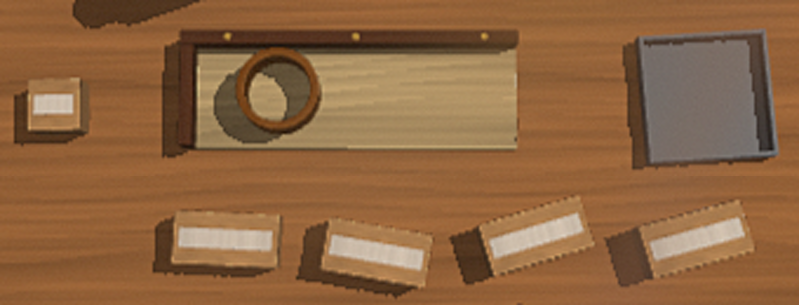

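The crop shows the base plywood corner near crop (196,52) and the roll ring at (278,90). The tray and the four full cartons with pale strips are clear. Next I'll fit the stand lines, roll, tray and flask.

```bash
cat >> h.py <<'E'
def stand(c):
    hsv=cv2.cvtColor(c['image'],cv2.COLOR_RGB2HSV).astype(int)
    L=[]
    g=c['image'].astype(float).sum(2)
    def fit(pts,axis):
        P=np.array([onz(c,u,v,.01)[:2]*1000 for u,v in pts]); a,b=(P[:,1],P[:,0]) if axis=='row' else (P[:,0],P[:,1])
        k=np.polyfit(a,b,1); r=b-np.polyval(k,a); ok=abs(r)<2.5; return np.polyfit(a[ok],b[ok],1),ok.sum(),r[ok].std()
    def edge(line,lo): # strongest subpixel step
        d=np.abs(np.diff(line)); i=d.argmax(); w=d[max(i-1,0):i+2]; return lo+max(i-1,0)+(w*np.arange(len(w))).sum()/w.sum()+.5
    back=[(u,edge(g[156:168,u],156)) for u in list(range(305,375,3))]
    end=[(edge(g[v,236:250],236),v) for v in range(168,200,2)]
    right=[(edge(g[v,374:388],374),v) for v in range(166,198,2)]
    front=[(u,edge(g[198:209,u],198)) for u in range(250,375,4)]
    return fit(back,'row'),fit(end,'col'),fit(right,'col'),fit(front,'row')
E
python3 - <<'E'
from h import *
c=shot('top'); 
B,E,R,F=stand(c)
for n,x in zip('BERF',(B,E,R,F)): print(n,x)
# corner: x=b0*y+b1 ; y=e0*x+e1
b,e=B[0],E[0]; x=(b[0]*e[1]+b[1])/(1-b[0]*e[0]); print('corner',x,e[0]*x+e[1])
hsv=cv2.cvtColor(c['image'],cv2.COLOR_RGB2HSV).astype(int); h,s,v=[hsv[:,:,i] for i in range(3)]
m=((s>165)&(v>95)&(h<17)).astype(np.uint8); m[:, :252]=0; m[:,304:]=0; m[:158]=0; m[202:]=0
ct=max(cv2.findContours(m,cv2.RETR_EXTERNAL,cv2.CHAIN_APPROX_NONE)[0],key=cv2.contourArea)
el=cv2.fitEllipse(ct); print('roll ell',el, onz(c,*el[0],.058)*1000, cv2.boundingRect(ct))
m=((s<75)&(v>90)).astype(np.uint8)
for nm,(x0,x1,y0,y1) in dict(tray=(415,500,145,220),flask=(225,275,80,140),par=(295,420,90,140)).items():
    k=np.zeros_like(m);k[y0:y1,x0:x1]=(s<90)[y0:y1,x0:x1]
    ct=max(cv2.findContours(k,cv2.RETR_EXTERNAL,cv2.CHAIN_APPROX_NONE)[0],key=cv2.contourArea)
    print(nm,cv2.boundingRect(ct),cv2.minAreaRect(ct))
    if nm=='tray':
        P=np.array([onz(c,*q,.022)[:2] for q in ct[:,0].astype(float)],np.float32)*1000; print(cv2.minAreaRect(P))
for u,v,z in[(241,94,.235),(256,133,0)]: print(onz(c,u,v,z))
E
```

```text
B (array([1.85442584e-02, 6.58762228e+02]), np.int64(23), np.float64(0.28200037726177507))
E (array([-1.79533789e-03,  2.19476658e+02]), np.int64(16), np.float64(0.12720872177770257))
R (array([-1.57840577e-02, -1.51699516e+02]), np.int64(16), np.float64(0.172948450214358))
F (array([1.56539873e-02, 5.46623982e+02]), np.int64(29), np.float64(0.675520953829756))
corner 662.8101928098904 218.28668958844716
roll ell ((277.53802490234375, 177.127197265625), (33.70793533325195, 33.853271484375), 76.04092407226562) [611.51974866 117.99678882  58.        ] (260, 160, 36, 35)
tray (431, 152, 60, 58) ((460.6468811035156, 180.67291259765625), (54.536293029785156, 56.74436569213867), 86.53176879882812)
((599.7686157226562, -381.5434265136719), (151.61032104492188, 153.9573516845703), 2.4738285541534424)
flask (231, 85, 38, 50) ((249.00003051757812, 109.50001525878906), (52.771202087402344, 29.06888198852539), 63.43495178222656)
par (299, 109, 47, 19) ((322.0135192871094, 119.08108520507812), (13.31631851196289, 46.68931579589844), 80.53767395019531)
[0.78166981 0.18629897 0.235     ]
[0.75018693 0.18465647 0.        ]
```

Run:
```python
from h import *
c=shot('top'); g=c['image'].astype(int)
for v in range(148,168): print(v,g[v,320:370].mean(0).round().astype(int),(onz(c,345,v,.01)[0]*1000).round(1),(onz(c,345,v,.04)[0]*1000).round(1))
for v in range(199,210): print(v,g[v,320:370].mean(0).round().astype(int),(onz(c,345,v,.01)[0]*1000).round(1),(onz(c,345,v,.0)[0]*1000).round(1))
o,_=ray(c,0,0);print(o)
```

```text
148 [145  95  55] 699.6 692.5
149 [143  94  54] 696.7 689.7
150 [148  98  56] 693.9 686.9
151 [159 105  60] 691.0 684.1
152 [132  87  50] 688.1 681.3
153 [94 60 37] 685.3 678.5
154 [91 59 36] 682.4 675.7
155 [97 63 38] 679.5 672.9
156 [95 61 38] 676.7 670.1
157 [90 58 36] 673.8 667.3
158 [70 48 29] 671.0 664.6
159 [60 42 25] 668.1 661.8
160 [71 52 33] 665.3 659.0
161 [94 75 50] 662.4 656.2
162 [93 75 50] 659.6 653.4
163 [150 124  85] 656.7 650.6
164 [168 139  96] 653.9 647.8
165 [170 141  97] 651.0 645.1
166 [178 148 102] 648.2 642.3
167 [178 148 101] 645.3 639.5
199 [164 136  94] 555.2 556.5
200 [164 136  94] 552.4 553.7
201 [168 139  96] 549.6 550.8
202 [188 160 111] 546.8 548.0
203 [125 103  70] 544.1 545.2
204 [126  82  48] 541.3 542.4
205 [145  96  56] 538.5 539.6
206 [143  96  57] 535.7 536.8
207 [147  98  58] 532.9 534.0
208 [151 101  59] 530.2 531.2
209 [154 102  60] 527.4 528.4
[ 0.39155518 -0.00659955  1.31803912]
```

The back rail's inner face is at x≈665 mm (y≈−66) and the shadow had fooled the first fit. The front edge at 545 gives a depth of 120, as it should. The corner comes out at (669.5, 217.8) mm with the stand turned −0.9°. Next I go for the roll's near wall.

Emit:
servo_tool([
  [0.45,38.8,63.7,0,70.8],
  [0.45,38.8,63.7,0,70.8],
  [0.45,38.8,63.7,0,70.8],
  [0.45,38.8,63.7,0,70.8],
  [0.45,38.8,63.7,0,70.8],
  [0.45,38.8,63.7,0,70.8],
  [0.45,38.8,63.7,0,70.8],
  [0.45,38.8,63.7,0,70.8],
  [0.45,38.8,63.7,0,70.8],
  [0.45,38.8,63.7,0,70.8],
  [0.45,38.8,63.7,0,70.8],
  [0.45,38.8,63.7,0,70.8],
  [0.45,38.8,63.7,0,70.8],
  [0.45,38.8,63.7,0,70.8],
  [0.45,38.8,63.7,-5,70.8],
  [0.45,38.8,63.7,-10,70.8],
  [0.45,38.8,63.7,-10,70.8],
], squeeze=20)

```text
time_s: 2.38
ee_pos: [0.568, 0.1163, 0.3023]
eef_rot: [-3.136, 0.001, 1.569]
force: [0.3, -0.2, 1.7]
grip_width: 0.052
grip_force: 0.0
```

Emit:
servo_tool([
  [0.45,0,0.1,-4,0],
  [0.45,0,0.1,-7.3,0],
  [0.45,0,0.1,-7.3,0],
  [0.95,0,0.1,-7.3,0],
  [0.95,0,0.1,-7.3,0],
  [0.95,0,0.1,-7.3,0],
  [0.95,0,0.1,-7.3,0],
  [0.95,0,0.1,-7.3,0],
  [0.95,0,0.1,-2,0],
  [0.95,0,0.1,2,0],
  [0.95,0,0.1,2,0],
], squeeze=20)

```text
time_s: 3.75
ee_pos: [0.569, 0.1186, 0.3276]
eef_rot: [3.137, -0.001, 1.571]
force: [0.2, -0.2, -2.1]
grip_width: 0.0102
grip_force: 21.8
```

Emit:
servo_tool([
  [0.95,-1,-50,0,0],
  [0.95,-1,-50,0,0],
  [0.95,-1,-50,0,0],
  [0.95,-1,-50,0,0],
  [0.95,-1,-50,0,0],
  [0.95,-1,-50,0,0],
  [0.95,-1,-50,0,0],
  [0.95,-1,-50,0,0],
  [0.95,-1,-50,0,0],
  [0.95,-1,-50,0,0],
  [0.95,-1,-50,0,0],
  [0.95,-1,-50,-5,0],
  [0.95,-1,-50,-9,0],
  [0.95,-1,-50,-9.5,0],
  [0.95,-1,-50,-9.8,0],
  [0.95,-1,-50,-9.8,0],
])

```text
time_s: 5.75
ee_pos: [0.559, -0.3814, 0.2283]
eef_rot: [3.14, 0.001, 1.571]
force: [0.2, -0.3, -1.1]
grip_width: 0.0096
grip_force: 20.5
```

Emit:
servo_tool([
  [0.95,0,0,-0.2,0],
  [0.95,0,0,-0.3,0],
  [0.73,0,0,-0.3,0],
  [0.73,0,0,-0.3,0],
  [0.73,0,0,-0.3,0],
  [0.73,0,0,4,0],
  [0.6,0,0,8,0],
  [0.4,0,0,10,0],
])

```text
time_s: 6.75
ee_pos: [0.5588, -0.3815, 0.3288]
eef_rot: [3.14, 0.002, 1.57]
force: [-0.6, -0.1, -0.3]
grip_width: 0.042
grip_force: 0.0
```

Run:
```python
from h import *
c=shot('top','top1');o=ctrl.get_obs(); print(o['ee_pos'],o['eef_rot'],o['time_s'],o['force'])
```

```text
[ 0.55889933 -0.38154492  0.33059868] [3.13804903e+00 2.69801552e-03 1.57055145e+00] 6.8 [-0.3746028   0.33859231  2.58969701]
```

View pics/top1.png

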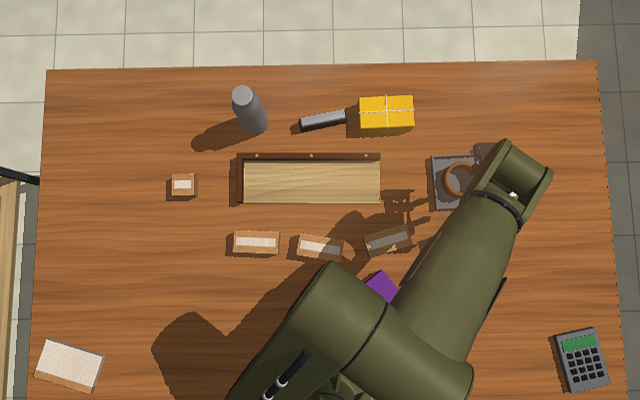

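The roll is flat in the tray, ring at about (460,180), and the base is clear. Next I pick the left-most carton A (441,179 mm, −3.5°).

Emit:
servo_tool([
  [0,-11.8,56,0,-3.5],
  [0,-11.8,56,0,-3.5],
  [0,-11.8,56,0,-3.5],
  [0,-11.8,56,0,-3.5],
  [0,-11.8,56,0,-3.5],
  [0,-11.8,56,0,-3.5],
  [0,-11.8,56,0,-3.5],
  [0,-11.8,56,0,-3.5],
  [0,-11.8,56,0,-3.5],
  [0,-11.8,56,0,-3.5],
  [0,-11.8,56,0,-3.5],
  [0,-11.8,56,0,-3.5],
  [0,-11.8,56,-6,-3.5],
  [0,-11.8,56,-11,-3.5],
  [0,-11.8,56,-12,-3.5],
  [0,-11.8,56,-12,-3.5],
])

```text
time_s: 8.8
ee_pos: [0.4413, 0.178, 0.2074]
eef_rot: [3.141, -0.0, 1.508]
force: [0.8, 0.3, 0.1]
grip_width: 0.0939
grip_force: 0.0
```

Emit:
servo_tool([
  [0.6,0,0,0,0],
  [0.6,0,0,0,0],
  [0.6,0,0,0,0],
  [0.6,0,0,0,0],
  [0.6,0,0,4,0],
  [0.6,0,0,9,0],
  [0.6,0,0,9,0],
], squeeze=25)

```text
time_s: 9.68
ee_pos: [0.4411, 0.1787, 0.2996]
eef_rot: [3.136, -0.002, 1.51]
force: [-0.3, 0.2, -4.3]
grip_width: 0.06
grip_force: 25.0
```

Run:
```python
from h import *
c=shot('scene','sc1');o=ctrl.get_obs(); print(o['ee_pos'],o['eef_rot'],o['time_s'],o['force'],o['grip_width'])
```

```text
[0.44063128 0.17857975 0.2973964 ] [ 3.13958008e+00 -8.02930395e-04  1.50949853e+00] 9.725 [ 0.17249892  0.62873588 -3.70973806] 0.059492735722590576
```

Emit:
servo_tool([
  [0.6,6,-1,0,2.6],
  [0.6,12,-2.6,0,2.6],
  [0.6,17.2,-2.6,0,2.6],
  [0.6,17.2,-2.6,0,2.6],
  [0.6,17.2,-2.6,-4,2.6],
  [0.6,17.2,-2.6,-7,2.6],
  [0.6,17.2,-2.6,-7.7,2.6],
  [0.6,17.2,-2.6,-7.9,2.6],
  [0.6,17.2,-2.6,-7.9,2.6],
])

```text
time_s: 10.85
ee_pos: [0.6124, 0.1527, 0.2176]
eef_rot: [-3.141, 0.0, 1.555]
force: [0.1, 0.1, -2.7]
grip_width: 0.0599
grip_force: 25.0
```

Emit:
servo_tool([
  [0.6,0,0,-0.1,0],
  [0.28,0,0,-0.1,0],
  [0.28,0,0,-0.1,0],
  [0.28,0,0,-0.1,0],
  [0.28,0,0,3,0],
  [0.28,0,0,7,0],
  [0.6,0,0,8,0],
])

```text
time_s: 11.72
ee_pos: [0.613, 0.1526, 0.3003]
eef_rot: [3.138, -0.001, 1.555]
force: [-0.8, 0.1, 0.0]
grip_width: 0.061
grip_force: 0.0
```

Emit:
servo_tool([
  [1,-5.8,0,0,0],
  [1,-5.8,0,0,0],
  [1,-5.8,0,-4,0],
  [1,-5.8,0,-7.5,0],
  [1,-5.8,0,-7.5,0],
  [1,-4,0,-7.5,0],
  [1,-3.3,0,-7.5,0],
  [1,-2.9,0,-7.5,0],
  [1,-2.6,0,-7.5,0],
  [1,-2.3,0,-7.5,0],
  [1,-2.1,0,-7.5,0],
  [1,-2.0,0,-7.5,0],
  [1,-2.0,0,-7.5,0],
])

```text
time_s: 13.35
ee_pos: [0.5928, 0.1525, 0.2226]
eef_rot: [3.141, -0.0, 1.555]
force: [-2.0, -0.3, 2.5]
grip_width: 0.0003
grip_force: 1.1
```

Emit:
servo_tool([
  [1,0.1,0,0,0],
  [1,0.2,0,0,0],
  [1,0.3,0,0,0],
  [1,0.3,0,0,0],
])

```text
time_s: 13.85
ee_pos: [0.5958, 0.1525, 0.2226]
eef_rot: [3.141, -0.0, 1.555]
force: [-2.4, 0.4, 1.0]
grip_width: 0.0006
grip_force: 0.8
```

Emit:
servo_tool([
  [1,0.1,0,0,0],
  [1,0.2,0,0,0],
  [1,0.2,0,0,0],
])

```text
time_s: 14.22
ee_pos: [0.5974, 0.1526, 0.2226]
eef_rot: [-3.14, 0.0, 1.555]
force: [-9.2, -0.1, 5.9]
grip_width: 0.0008
grip_force: 4.4
```

Emit:
servo_tool([
  [1,0.1,0,0,0],
  [1,0.1,0,0,0],
])

```text
time_s: 14.48
ee_pos: [0.5979, 0.1527, 0.2226]
eef_rot: [-3.137, 0.001, 1.555]
force: [-16.7, -0.4, 11.2]
grip_width: 0.0002
grip_force: 8.9
```

Emit:
servo_tool([
  [1,-1.5,0,0,0],
  [1,-3,-4,0,0],
  [1,-3,-9.2,0,0],
  [1,-3,-9.2,0,0],
  [1,0.5,-9.2,0,0],
  [1,3.8,-9.2,0,0],
  [1,3.8,-9.2,0,0],
  [1,3.8,-8,0,0],
  [1,3.8,-7.3,0,0],
  [1,3.8,-7,0,0],
  [1,3.8,-6.7,0,0],
  [1,3.8,-6.5,0,0],
  [1,3.8,-6.4,0,0],
  [1,3.8,-6.4,0,0],
])

```text
time_s: 16.23
ee_pos: [0.6365, 0.0881, 0.2228]
eef_rot: [-3.141, 0.001, 1.554]
force: [-2.3, -4.6, 1.6]
grip_width: 0.0008
grip_force: 2.2
```

Emit:
servo_tool([
  [1,0,0.1,0,0],
  [1,0,0.2,0,0],
  [1,0,0.2,0,0],
])

```text
time_s: 16.6
ee_pos: [0.6366, 0.0888, 0.2228]
eef_rot: [-3.141, 0.003, 1.554]
force: [-4.7, -15.5, 3.6]
grip_width: 0.0007
grip_force: 7.8
```

Emit:
servo_tool([
  [1,0,-1.5,0,0],
  [0.5,0,-1.5,5,0],
  [0,-4,-3,9,-5],
  [0,-10,-5,9,-10],
  [0,-16,-8.1,9,-10],
  [0,-21.4,-8.1,9,-10],
  [0,-21.4,-8.1,9,-10],
  [0,-21.4,-8.1,9,-10],
])

```text
time_s: 17.6
ee_pos: [0.4233, 0.0094, 0.3134]
eef_rot: [3.139, -0.0, 1.38]
force: [0.3, 1.0, -0.1]
grip_width: 0.0675
grip_force: 0.0
```

Run:
```python
from h import *
c=shot('top');im=c['image']
cv2.imwrite('pics/t2.png',cv2.resize(im[100:300,160:500],None,fx=2.3,fy=2.3,interpolation=cv2.INTER_CUBIC)[:,:,::-1])
o=ctrl.get_obs(); print(o['ee_pos'],o['eef_rot'],o['time_s'])
for s in strips(c,.055,(220,400,140,215)): print('stand z55',s)
for s in strips(c,.045,(100,500,215,270)): print('counter',s)
for s in strips(c,.045,(150,220,140,230)): print('half',s)
```

```text
[0.42364403 0.00946966 0.31314177] [ 3.13997617e+00 -3.46728730e-04  1.38023047e+00] 17.65
stand z55 (array([639.1, 157.6]), (639.1, 157.6), 19.3, 103.2, -1.0)
counter (array([ 432.6, -355.6]), (432.5, -355.3), 21.7, 105.1, 14.6)
counter (array([ 439. , -173.7]), (439.0, -173.7), 21.9, 105.0, 15.9)
half (array([600.2, 379.4]), (599.3, 379.4), 22.0, 44.2, -1.0)
```

View pics/t2.png

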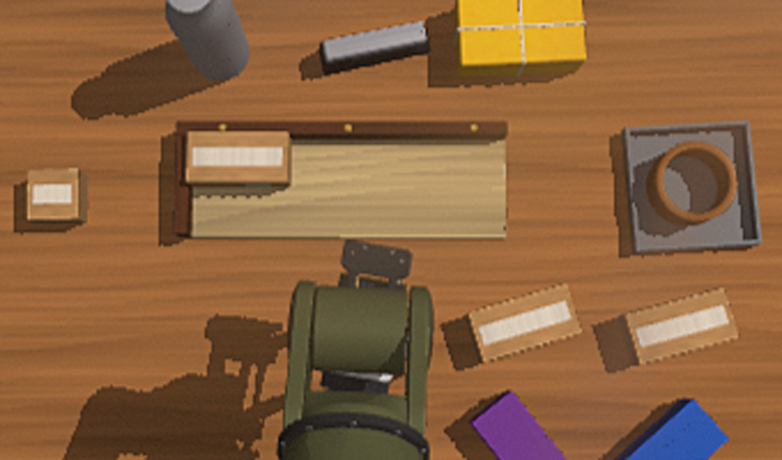

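Carton A is flush at (639.1,157.6), −1.0°, square in the corner, and the roll lies in the tray. The other cartons have not moved. Next carton B goes to low2.

Emit:
servo_tool([
  [0,0,-0.2,-5,0],
  [0,0,-0.2,-9,0],
  [0,0,-0.2,-10.6,0],
  [0,0,-0.2,-10.6,0],
  [0.6,0,-0.2,-10.6,0],
  [0.6,0,-0.2,-10.6,0],
  [0.6,0,-0.2,-10.6,0],
  [0.6,0,-0.2,-10.6,0],
  [0.6,0,-0.2,-6,0],
  [0.6,0,-0.2,-1.6,0],
  [0.6,0,-0.2,-1.6,0],
], squeeze=25)

```text
time_s: 19.02
ee_pos: [0.423, 0.0075, 0.299]
eef_rot: [3.137, -0.001, 1.38]
force: [-0.0, 0.4, -4.1]
grip_width: 0.0599
grip_force: 25.0
```

Emit:
servo_tool([
  [0.6,6,1,0,6],
  [0.6,12,2.3,0,10],
  [0.6,18.8,2.3,0,10],
  [0.6,18.8,2.3,0,10],
  [0.6,18.8,2.3,-4,10],
  [0.6,18.8,2.3,-7,10],
  [0.6,18.8,2.3,-7.7,10],
  [0.6,18.8,2.3,-7.9,10],
  [0.6,18.8,2.3,-7.9,10],
])

```text
time_s: 20.15
ee_pos: [0.6106, 0.0305, 0.2179]
eef_rot: [3.141, 0.0, 1.555]
force: [-0.2, -0.3, -2.8]
grip_width: 0.0599
grip_force: 25.0
```

Emit:
servo_tool([
  [0.6,0,0,-0.1,0],
  [0.28,0,0,-0.1,0],
  [0.28,0,0,-0.1,0],
  [0.28,0,0,-0.1,0],
  [0.28,0,0,4,0],
  [0.6,0,0,8,0],
  [1,-5.8,0,8,0],
  [1,-5.8,0,8,0],
  [1,-5.8,0,4,0],
  [1,-5.8,0,0.5,0],
  [1,-5.8,0,0.5,0],
  [1,-4,0,0.5,0],
  [1,-3.3,0,0.5,0],
  [1,-2.9,0,0.5,0],
  [1,-2.6,0,0.5,0],
  [1,-2.3,0,0.5,0],
  [1,-2,0,0.5,0],
  [1,-1.7,0,0.5,0],
  [1,-1.5,0,0.5,0],
  [1,-1.5,0,0.5,0],
])

```text
time_s: 22.65
ee_pos: [0.5954, 0.0306, 0.2227]
eef_rot: [-3.14, 0.0, 1.555]
force: [-12.2, 0.6, 9.9]
grip_width: 0.0001
grip_force: 5.9
```

Emit:
servo_tool([
  [1,0.1,0,0,0],
  [1,0.1,0,0,0],
])

```text
time_s: 22.9
ee_pos: [0.5959, 0.0306, 0.2227]
eef_rot: [-3.137, 0.0, 1.555]
force: [-21.3, -1.4, 15.5]
grip_width: 0.0005
grip_force: 10.4
```

Emit:
servo_tool([
  [1,-1.5,0,0,0],
  [1,-3,-4,0,0],
  [1,-3,-9.2,0,0],
  [1,-3,-9.2,0,0],
  [1,0.5,-9.2,0,0],
  [1,3.8,-9.2,0,0],
  [1,3.8,-9.2,0,0],
  [1,3.8,-8,0,0],
  [1,3.8,-7.3,0,0],
  [1,3.8,-7,0,0],
  [1,3.8,-6.7,0,0],
  [1,3.8,-6.5,0,0],
  [1,3.8,-6.4,0,0],
  [1,3.8,-6.3,0,0],
  [1,3.8,-6.3,0,0],
])

```text
time_s: 24.78
ee_pos: [0.6345, -0.0329, 0.2228]
eef_rot: [-3.141, 0.001, 1.554]
force: [-2.3, -4.3, 1.8]
grip_width: 0.0007
grip_force: 2.1
```

Emit:
servo_tool([
  [1,0,0.1,0,0],
  [1,0,0.2,0,0],
  [1,0,0.2,0,0],
])

```text
time_s: 25.15
ee_pos: [0.6345, -0.0315, 0.2228]
eef_rot: [-3.141, 0.002, 1.554]
force: [-2.0, -8.8, 1.0]
grip_width: 0.0006
grip_force: 4.5
```

Emit:
servo_tool([
  [1,0,-1.5,0,0],
  [0.5,0,-1.5,5,0],
  [0,-4,-3,9,5],
  [0,-10,-7,9,10],
  [0,-16,-11,9,16.8],
  [0,-19.6,-14.2,9,16.8],
  [0,-19.6,-14.2,9,16.8],
  [0,-19.6,-14.2,9,16.8],
  [0,-19.6,-14.2,4,16.8],
  [0,-19.6,-14.2,0,16.8],
  [0,-19.6,-14.2,-1.6,16.8],
  [0,-19.6,-14.2,-1.6,16.8],
])

```text
time_s: 26.65
ee_pos: [0.4393, -0.1721, 0.2064]
eef_rot: [-3.141, -0.001, 1.849]
force: [0.2, -0.2, 0.5]
grip_width: 0.0938
grip_force: 0.0
```

Emit:
servo_tool([
  [0.6,0,0,0,0],
  [0.6,0,0,0,0],
  [0.6,0,0,0,0],
  [0.6,0,0,0,0],
  [0.6,0,0,4,0],
  [0.6,0,0,9,0],
  [0.6,0,0,9,0],
])

```text
time_s: 27.52
ee_pos: [0.4391, -0.1727, 0.2996]
eef_rot: [3.137, 0.004, 1.848]
force: [-0.1, -0.0, -2.4]
grip_width: 0.0599
grip_force: 25.0
```

Run:
```python
from h import *
c=shot('top')
for s in strips(c,.055,(220,400,140,215)): print('stand z55',s)
for s in strips(c,.045,(150,220,140,230)): print('half',s)
```

```text
stand z55 (array([637. ,  38.5]), (637.0, 38.6), 19.2, 102.8, -1.0)
stand z55 (array([639.1, 157.6]), (639.1, 157.6), 19.3, 103.2, -1.0)
half (array([600.3, 379.1]), (599.3, 379.4), 22.0, 44.2, -1.0)
```

Emit:
servo_tool([
  [0.6,6,2,0,-8],
  [0.6,12,4,0,-16.8],
  [0.6,17.1,8.4,0,-16.8],
  [0.6,17.1,8.4,0,-16.8],
  [0.6,17.1,8.4,-4,-16.8],
  [0.6,17.1,8.4,-7,-16.8],
  [0.6,17.1,8.4,-7.8,-16.8],
  [0.6,17.1,8.4,-8.1,-16.8],
  [0.6,17.1,8.4,-8.1,-16.8],
])

```text
time_s: 28.7
ee_pos: [0.6089, -0.0888, 0.2165]
eef_rot: [-3.138, -0.0, 1.555]
force: [-12.8, 2.7, 16.7]
grip_width: 0.0597
grip_force: 25.0
```

Emit:
servo_tool([
  [0.6,0,0,-0.1,0],
  [0.28,0,0,-0.1,0],
  [0.28,0,0,-0.1,0],
  [0.28,0,0,-0.1,0],
  [0.28,0,0,4,0],
  [0.6,0,0,8,0],
  [1,-5.8,0,8,0],
  [1,-5.8,0,8,0],
  [1,-5.8,0,4,0],
  [1,-5.8,0,0.5,0],
  [1,-5.8,0,0.5,0],
  [1,-4,0,0.5,0],
  [1,-3.3,0,0.5,0],
  [1,-2.9,0,0.5,0],
  [1,-2.6,0,0.5,0],
  [1,-2.3,0,0.5,0],
  [1,-2,0,0.5,0],
  [1,-1.8,0,0.5,0],
  [1,-1.6,0,0.5,0],
  [1,-1.6,0,0.5,0],
])

```text
time_s: 31.2
ee_pos: [0.5934, -0.0885, 0.2207]
eef_rot: [-3.139, -0.0, 1.555]
force: [-11.4, -0.3, 9.5]
grip_width: 0.0004
grip_force: 5.8
```

Emit:
servo_tool([
  [1,0.1,0,0,0],
  [1,0.1,0,0,0],
])

```text
time_s: 31.45
ee_pos: [0.5939, -0.0886, 0.2207]
eef_rot: [-3.137, -0.0, 1.555]
force: [-20.6, 0.9, 15.3]
grip_width: 0.0004
grip_force: 10.4
```

Emit:
servo_tool([
  [1,-1.5,0,0,0],
  [1,-3,-4,0,0],
  [1,-3,-9.4,0,0],
  [1,-3,-9.4,0,0],
  [1,0.5,-9.4,0,0],
  [1,3.8,-9.4,0,0],
  [1,3.8,-9.4,0,0],
  [1,3.8,-8,0,0],
  [1,3.8,-7.3,0,0],
  [1,3.8,-7,0,0],
  [1,3.8,-6.7,0,0],
  [1,3.8,-6.5,0,0],
  [1,3.8,-6.4,0,0],
  [1,3.8,-6.3,0,0],
  [1,3.8,-6.2,0,0],
  [1,3.8,-6.2,0,0],
])

```text
time_s: 33.45
ee_pos: [0.6325, -0.1514, 0.2207]
eef_rot: [3.141, 0.001, 1.554]
force: [-2.3, -10.1, -0.2]
grip_width: 0.0005
grip_force: 4.9
```

Emit:
servo_tool([
  [1,0,0.1,0,0],
  [1,0,0.1,0,0],
])

```text
time_s: 33.7
ee_pos: [0.6325, -0.1512, 0.2208]
eef_rot: [3.141, 0.003, 1.554]
force: [-3.2, -14.9, -0.4]
grip_width: 0.0003
grip_force: 7.9
```

Emit:
servo_tool([
  [1,0,-1.5,0,0],
  [0.5,0,-1.5,6,0],
  [0,-5,1,10,0],
  [0,-8,6,10,-10],
  [0,-8,12,10,-20],
  [0,-8,18,10,-30],
  [0,-8,24,10,-40],
  [0,-8,30,10,-50],
  [0,-8,36,10,-60],
  [0,-8,42,10,-70],
  [0,-6,48,10,-80],
  [0,-3.2,53,10,-90],
  [0,-3.2,53,10,-90],
  [0,-3.2,53,10,-90],
])

```text
time_s: 35.45
ee_pos: [0.6007, 0.3802, 0.3201]
eef_rot: [3.142, 0.001, -0.014]
force: [0.3, -0.0, -0.5]
grip_width: 0.0941
grip_force: 0.0
```

Run:
```python
from h import *
c=shot('top','t3')
o=ctrl.get_obs(); print(o['ee_pos'],o['eef_rot'],o['time_s'],o['qpos'])
for s in strips(c,.055,(220,400,140,215)): print('stand z55',s)
for s in strips(c,.045,(100,500,215,270)): print('counter',s)
for s in strips(c,.045,(130,220,140,230)): print('half',s)
```

```text
[0.60071194 0.37960349 0.32073612] [-3.14152719e+00  3.07860014e-04 -1.53025355e-02] 35.5 [5.12012142e-01 7.33651782e-01 1.07243504e+00 2.17467347e-04
 1.33573893e+00 2.09806034e+00]
stand z55 (array([634.9, -82. ]), (634.9, -81.6), 19.2, 105.2, -1.0)
stand z55 (array([637. ,  38.5]), (637.0, 38.6), 19.2, 102.8, -1.0)
stand z55 (array([639.1, 157.6]), (639.1, 157.6), 19.3, 103.2, -1.0)
counter (array([ 432.6, -355.5]), (432.5, -355.3), 21.8, 105.2, 14.5)
```

View pics/t3.png

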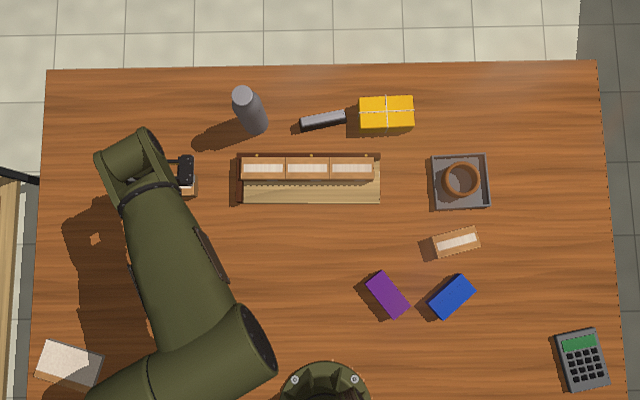

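The lower course of three is closed up at (242–373,168), the roll is in the tray, and the half carton is still in place under the gripper. Next I grip it.

Emit:
servo_tool([
  [0,0,0,-5,0],
  [0,0,0,-10,0],
  [0,0,0,-11.4,0],
  [0,0,0,-11.4,0],
  [0.6,0,0,-11.4,0],
  [0.6,0,0,-11.4,0],
  [0.6,0,0,-11.4,0],
  [0.6,0,0,-11.4,0],
  [0.6,0,0,-6,0],
  [0.6,0,0,1,0],
  [0.6,0,0,1,0],
], squeeze=20)

```text
time_s: 36.88
ee_pos: [0.6008, 0.3807, 0.3363]
eef_rot: [-3.137, -0.007, -0.016]
force: [-0.3, -0.6, -1.3]
grip_width: 0.0599
grip_force: 20.0
```

Emit:
servo_tool([
  [0.6,0,-5,0,0],
  [0.6,1,-10,0,0],
  [0.6,3,-15,0,0],
  [0.6,3.9,-19.2,0,0],
  [0.6,3.9,-19.2,0,0],
  [0.6,3.9,-19.2,-4,0],
  [0.6,3.9,-19.2,-6,0],
  [0.6,3.9,-19.2,-7,0],
  [0.6,3.9,-19.2,-7.2,0],
  [0.6,3.9,-19.2,-7.2,0],
])

```text
time_s: 38.12
ee_pos: [0.6398, 0.1892, 0.2605]
eef_rot: [-3.141, -0.001, -0.015]
force: [-5.4, -1.8, 10.2]
grip_width: 0.0601
grip_force: 20.0
```

Emit:
servo_tool([
  [0.6,0,-0.15,0.2,0],
  [0.6,0,-0.15,0.1,0],
  [0.28,0,-0.15,0.05,0],
  [0.28,0,-0.15,0.05,0],
  [0.28,0,-0.15,0.05,0],
  [0.28,0,-0.15,4,0],
  [0.28,0,-0.15,8,0],
  [0.28,0,-0.15,10,0],
  [0.28,0,-0.15,10,0],
])

```text
time_s: 39.25
ee_pos: [0.6397, 0.1871, 0.3601]
eef_rot: [-3.141, -0.003, -0.016]
force: [0.2, -0.6, -0.3]
grip_width: 0.0679
grip_force: 0.0
```

Emit:
servo_tool([
  [0.2,-5,-2,0,5],
  [0,-10,-6,0,15],
  [0,-14,-12,0,25],
  [0,-18,-18,0,35],
  [0,-20.7,-24,0,45],
  [0,-20.7,-30,0,55],
  [0,-20.7,-36,0,65],
  [0,-20.7,-42,0,75],
  [0,-20.7,-48,0,85],
  [0,-20.7,-54.3,0,95],
  [0,-20.7,-54.3,0,105.5],
  [0,-20.7,-54.3,-4,105.5],
  [0,-20.7,-54.3,-4,105.5],
])

```text
time_s: 40.88
ee_pos: [0.4321, -0.3558, 0.315]
eef_rot: [-3.138, -0.006, 1.824]
force: [-0.8, 0.6, -0.1]
grip_width: 0.0941
grip_force: 0.0
```

Run:
```python
from h import *
c=shot('top','t4')
o=ctrl.get_obs(); print(o['ee_pos'],o['eef_rot'],o['time_s'])
for s in strips(c,.055,(220,400,140,215)): print('stand z55',s)
for s in strips(c,.1,(220,285,140,215)): print('half z100',s)
for s in strips(c,.045,(100,500,215,270)): print('counter',s)
```

```text
[ 0.43257682 -0.35571622  0.31735985] [-3.13968090e+00 -3.06819833e-03  1.82393130e+00] 40.925
stand z55 (array([634.9, -82. ]), (634.9, -81.6), 19.2, 105.2, -1.0)
stand z55 (array([637. ,  38.5]), (637.0, 38.6), 19.2, 102.8, -1.0)
stand z55 (array([638.7, 131.8]), (638.7, 131.8), 19.2, 51.6, -1.0)
stand z55 (array([647.5, 196. ]), (646.7, 195.5), 22.0, 43.8, -1.0)
half z100 (array([629.9, 126.9]), (629.9, 126.9), 18.6, 49.8, -1.0)
half z100 (array([638.4, 188.8]), (637.6, 188.3), 21.2, 42.2, -1.0)
counter (array([ 428. , -334.8]), (428.5, -339.2), 21.6, 71.8, 14.9)
```

Emit:
servo_tool([
  [0,0,0,-5,0],
  [0,0,0,-9,0],
  [0,0,0,-10.9,0],
  [0,0,0,-10.9,0],
  [0.6,0,0,-10.9,0],
  [0.6,0,0,-10.9,0],
  [0.6,0,0,-10.9,0],
  [0.6,0,0,-10.9,0],
  [0.6,0,0,-5,0],
  [0.6,0,0,1,0],
  [0.6,0,0,3,0],
  [0.6,0,0,3,0],
], squeeze=25)

```text
time_s: 42.42
ee_pos: [0.4327, -0.3559, 0.3497]
eef_rot: [3.14, 0.002, 1.825]
force: [-0.7, -0.1, -3.2]
grip_width: 0.0597
grip_force: 25.0
```

Emit:
servo_tool([
  [0.6,1,5,0,0],
  [0.6,3,11,0,0],
  [0.6,6,17,0,-5],
  [0.6,9,22,0,-10],
  [0.6,12,27,0,-15.4],
  [0.6,15,32,0,-15.4],
  [0.6,18,37,0,-15.4],
  [0.6,20.6,42,0,-15.4],
  [0.6,20.6,45.3,0,-15.4],
  [0.6,20.6,45.3,0,-15.4],
  [0.6,20.6,45.3,-4,-15.4],
  [0.6,20.6,45.3,-6,-15.4],
  [0.6,20.6,45.3,-6,-15.4],
  [0.6,20.6,45.3,-6,-15.4],
])

```text
time_s: 44.18
ee_pos: [0.639, 0.0967, 0.2898]
eef_rot: [3.14, -0.0, 1.556]
force: [0.3, 0.3, -2.7]
grip_width: 0.0598
grip_force: 25.0
```

Emit:
servo_tool([
  [0.6,0,0,-1.5,0],
  [0.6,0,0,-2.2,0],
  [0.6,0,0,-2.5,0],
  [0.6,0,0,-2.7,0],
  [0.6,0,0,-2.7,0],
])

```text
time_s: 44.8
ee_pos: [0.6384, 0.0971, 0.2649]
eef_rot: [-3.141, 0.0, 1.557]
force: [-19.3, -2.4, 30.9]
grip_width: 0.0601
grip_force: 25.0
```

Emit:
servo_tool([
  [0.6,0,0,0.2,0],
  [0.6,0,0,0.2,0],
  [0.28,0,0,0.2,0],
  [0.28,0,0,0.2,0],
  [0.28,0,0,0.2,0],
  [0.28,0,0,4,0],
  [0.28,0,0,9,0],
  [0.28,-6,-4,9,0],
  [0.28,-12,-10,9,0],
  [0.28,-16,-16,9,0],
  [0.28,-20,-22,9,0],
  [0.28,-24,-28,9,0],
  [0.28,-24,-28,9,0],
])

```text
time_s: 46.42
ee_pos: [0.3973, -0.1843, 0.3519]
eef_rot: [3.141, 0.0, 1.557]
force: [0.8, -1.3, -0.8]
grip_width: 0.0677
grip_force: 0.0
```

Run:
```python
from h import *
c=shot('top');im=c['image'];s_=shot('scene')['image']
a=cv2.resize(im[140:215,160:500],None,fx=2.3,fy=2.3,interpolation=cv2.INTER_CUBIC)
b=cv2.resize(s_[170:310,200:480],(782,391),interpolation=cv2.INTER_CUBIC)
cv2.imwrite('pics/t5.png',np.vstack([a,b])[:,:,::-1])
for s in strips(c,.055,(220,400,140,215)): print('z55',s)
for s in strips(c,.1,(220,330,140,215)): print('z100',s)
print(ctrl.get_obs()['time_s'])
```

```text
z55 (array([634.9, -81.6]), (634.9, -81.6), 19.2, 105.2, -1.0)
z55 (array([636.6,  11.5]), (636.6, 11.5), 19.2, 48.7, -1.0)
z55 (array([647.5, 195.6]), (646.7, 195.5), 22.0, 43.8, -1.0)
z55 (array([646.8, 101.6]), (647.8, 100.7), 22.0, 108.5, -1.0)
z100 (array([627.8,  10.9]), (627.8, 10.9), 18.5, 46.9, -1.0)
z100 (array([638.4, 188.4]), (637.6, 188.3), 21.2, 42.2, -1.0)
z100 (array([637.7,  97.8]), (638.6, 96.9), 21.2, 104.6, -1.0)
46.525
```

View pics/t5.png

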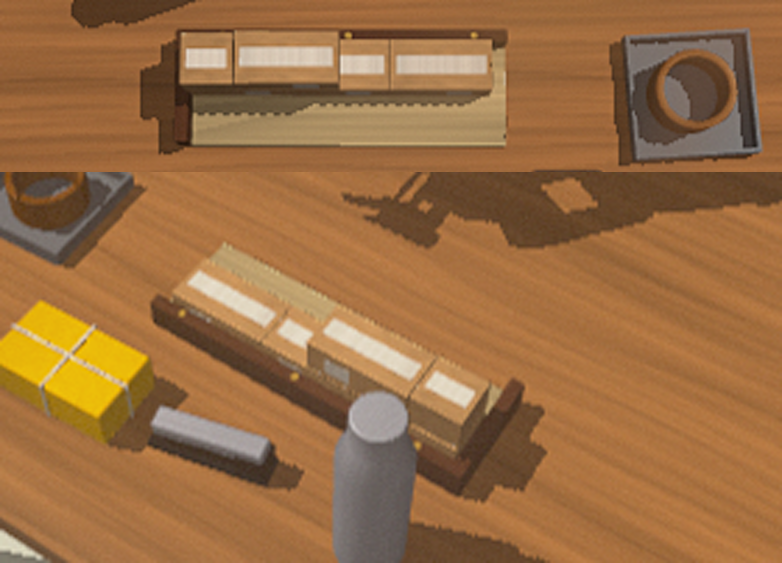

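The second course sits flat: half carton at (638,188.4) mm and full carton at (638,97.5) mm, both at −1°, in line with the lower course. The roll is flat in the tray and the bystanders are untouched. I'm handing in.

```bash
python3 -c "
from station import ctrl
print(ctrl.hand_in())"
```

```text
the job is handed in; nothing more can be done
None
```

I handed the job in at about 47 s, with no verdict returned: the roll is flat in the tray, three full cartons sit closed up and flush in the lower course, and the half carton and fourth (last) full carton lie on top in running bond, all within tolerance on my last camera check.

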